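# Load the cassette magazine in worklist order

### The job

Load the cassette magazine, which feeds the printer from the bottom of the stack: lay the pink cassette in first, then the blue, the yellow and the green one, each flat on the one below, down between the magazine's corner guides, and last set the steel follower weight squarely on top of the green cassette. Leave the white cassette and the small coverslip box where they lie.

Things in the scene. Friction and masses are not known exactly. Their poses are not given: they have to be found in the camera images.
- pink_cassette: Pink tissue cassette: flat perforated block, 28 mm (x) by 40 mm (y) by 6.4 mm high, 15 g, lying flat on the desk. Origin: centre of its underside. Take it across the 28 mm width, fingers opened to at most 50 mm (over 20 mm stand free beside each long side). Goes in first, at the bottom, its length along the magazine's y, either way round.
- blue_cassette: Blue tissue cassette: flat perforated block, 28 mm (x) by 40 mm (y) by 6.4 mm high, 15 g, lying flat on the desk. Origin: centre of its underside. Take it across the 28 mm width, fingers opened to at most 50 mm (over 20 mm stand free beside each long side). Goes in second, its length along the magazine's y, either way round.
- yellow_cassette: Yellow tissue cassette: flat perforated block, 28 mm (x) by 40 mm (y) by 6.4 mm high, 15 g, lying flat on the desk. Origin: centre of its underside. Take it across the 28 mm width, fingers opened to at most 50 mm (over 20 mm stand free beside each long side). Goes in third, its length along the magazine's y, either way round.
- green_cassette: Green tissue cassette: flat perforated block, 28 mm (x) by 40 mm (y) by 6.4 mm high, 15 g, lying flat on the desk. Origin: centre of its underside. Take it across the 28 mm width, fingers opened to at most 50 mm (over 20 mm stand free beside each long side). Goes in fourth, topmost of the cassettes, its length along the magazine's y, either way round.
- follower_weight: Follower weight, bright steel, about 0.12 kg: plate 26 mm (x) by 38 mm (y) by 8 mm high that goes down between the magazine's guides, length along its y, either way round; upright grip fin in its middle, 12 mm thick (x) by 28 mm (y), from 8 to 30 mm above the underside: take it by the fin. Origin: centre of the underside.
- magazine: Magazine, fixed: black base 42 (x) by 60 (y) mm with 4 aluminium L corner guides. Origin: centre of its underside; the floor is 5 mm above. Pocket centred on the origin, 31.5 (x) by 44 (y) mm: 2 mm spare all round. Guides upright to 41 mm above the origin, then flared out 5 mm up to 48. The middle 34 mm of both long (y) sides is open down to the base, for the fingers. Orange: closed outlet gate, 10 mm high, at the -y end.
- white_cassette: White tissue cassette, 28 by 40 by 6.4 mm, loose, not part of the job; stays where it lies. Origin: centre of its underside.
- coverslip_box: Small closed coverslip box, white with a blue lid, 38 by 38 by 19 mm, loose, not part of the job; stays where it lies. Origin: centre of its underside.

How it is judged:
At the end, for the whole second after the job is handed in: From the bottom up the magazine holds the pink, blue, yellow and green cassettes, then the weight: each centred within 4.5 mm, its underside within 2.8 mm of 5, 11.4, 17.8, 24.2 and 30.6 mm above the magazine's underside, tilted under 0.1 rad, at rest (x of pink_cassette in the frame of magazine between -0.0045 and 0.0045 m and y of pink_cassette in the frame of magazine between -0.0045 and 0.0045 m and z of pink_cassette in the frame of magazine between 0.0022 and 0.0078 m and angle between each of pink_cassette, blue_cassette, yellow_cassette, green_cassette, follower_weight's own z axis and vertical below 0.1 rad and linear speed of each of pink_cassette, blue_cassette, yellow_cassette, green_cassette, follower_weight below 0.02 m/s and x of blue_cassette in the frame of magazine between -0.0045 and 0.0045 m and y of blue_cassette in the frame of magazine between -0.0045 and 0.0045 m and z of blue_cassette in the frame of magazine between 0.0086 and 0.0142 m and x of yellow_cassette in the frame of magazine between -0.0045 and 0.0045 m and y of yellow_cassette in the frame of magazine between -0.0045 and 0.0045 m and z of yellow_cassette in the frame of magazine between 0.015 and 0.0206 m and x of green_cassette in the frame of magazine between -0.0045 and 0.0045 m and y of green_cassette in the frame of magazine between -0.0045 and 0.0045 m and z of green_cassette in the frame of magazine between 0.0214 and 0.027 m and x of follower_weight in the frame of magazine between -0.0045 and 0.0045 m and y of follower_weight in the frame of magazine between -0.0045 and 0.0045 m and z of follower_weight in the frame of magazine between 0.0278 and 0.0334 m); the robot touches nothing.
It fails at once if the white cassette was moved by more than 15 mm (distance of white_cassette from where it was at the start of the episode above 0.015 m).
It fails at once if the coverslip box was moved by more than 15 mm (distance of coverslip_box from where it was at the start of the episode above 0.015 m).
It also fails if it takes over 99 s, if anything falls off the work surface, if the arm or the gripper's body presses on something with over 40 N, if the wrist force passes 120 N, or if a joint passes its speed limit or range.

### The arm

A 7-joint arm with a two-finger parallel gripper is mounted at the origin on a cart in front of the work surface, level with it; the furniture and walls round the work are solid. World frame = base frame: x ahead of the robot, y to its left, z up, the work surface at z = 0. Lengths are in m, angles in rad, forces in N, time in s.
With the tool pointing down it reaches from about 0.4 to 0.85 m from the base axis. Payload 10.4 kg.
Tool frame: the origin (TCP) lies on the centre line of the jaws, within the pads' length; the fingertips stand 8 mm ahead of it and the grasp point (between the pads) lies 11 mm behind it (r.finger_overhang is the distance from the TCP to the fingertips, in m); z points along the fingers, y is the line along which they close (so a half turn about z gives the same grasp; the last joint's range is limited). The gripper opens to 87 mm and grips with 3 to 60 N. Pads are 19 mm wide; open, the fingers measure 117 mm over their backs; the gripper's body (75 mm by 190 mm) begins 51 mm behind the grasp point.
Start: joints at [-1.14, 0.332, -0.065, 1.46, 0.022, 1.35, -0.088], TCP at [0.274, 0.562, 0.195] pointing down, gripper open.
Joint ranges: [-2.6, 2.6], [-0.5, 2.12], [-1.47, 1.34], [0.16, 2.42], [-1.27, 4.41], [0.06, 2.06], [-2.6, 2.6]. Speed limits (rad/s): [2.22, 2.22, 2.79, 2.79, 3.14, 3.14, 3.14].

### API

Orientations are given as a unit quaternion [x, y, z, w].
In Python, from bench import r, vision gives the robot as it stands.
- The arm moves only by the tool drive_tool, never from a script. Its argument "series" is a list of rows, each a list of 2 entries, a list of its own where there are three numbers: the shift along the world's x, y, z in cm, then the turn about the world's z in degrees. A call has exactly 10 rows; each row shifts and turns the commanded pose from where the row before left it; what a row does not reach is not made up. A row lasts 1/8 s, in which the tool goes at most 62.5 mm and 10.7 degrees, less where a joint would pass 70% of its speed; a pose out of reach is approached as far as the arm can. A call with a gripper value outside its range is refused whole. "hand" is the closure, from 0 (fully open) to 1 (shut), set as the call begins (left out, the last holds). The fingers move at their own pace and stop on an object; "newtons" is the grip in N (left out, the last holds). Time passes only in rows, so rows that do not move let the fingers close, or fill a call up. It gives the time, the measured TCP pose, the force, the opening and the grip force at its end, in the units of the state.
- r.read_state(): the state, without advancing time (a new reading comes with each control period).
- vision.camera(name): name is "scene" or "top"; returns a dict with "color" (384x512x3 uint8, red, green, blue), "intrinsics" (3x3 intrinsics, pixels), "R" (3x3) and "t" (3): a world point X has camera coordinates R X + t. Camera axes: x right, y down, z forward; pixel columns grow to the right and rows downward; lengths in m; the calibration is good to about 2 mm. A picture is of the moment at which its call begins. There is no depth.
- r.close_job(): hands the job in; it is judged then, once.
The state is a dict: "time": time; "joint_positions": joint angles; "joint_vel": joint speeds; "joint_torque": joint torques, N m; "ee_pos": TCP position; "eef_rot": TCP orientation; "ft_force": force on the tool from outside, world axes, zero at the start; "torque": the same for the moment, N m; "width": finger opening in m; "grip_force": force on a finger pad.
Only numpy, scipy, OpenCV 4.12 (cv2) and the standard library are available. Lean on these libraries where they do the work, as an engineer would, in place of code of your own. Each camera call takes 0.05 s, during which the arm holds its last target. There are 200 camera calls.

## Working session

There is one attempt and no reset: what is moved stays moved. The work goes in short steps, Python scripts to look and compute and a tool call to move; the robot and the scene stay as the last step left them, time stands still between calls to the robot, and variables do not carry over. Pictures are saved under pics/ and viewed, at most 14 in all, crops included, and the job is handed in when it is done.

Besides the shell and the picture viewer there is one more tool, called as name(argument=value, ...) on one line, values as JSON. drive_tool: Moves the arm, as the interface text tells. Its arguments: {"type":"object","properties":{"series":{"type":"array"},"hand":{"type":"number"},"newtons":{"type":"number"}},"required":["series"]}

```bash
mkdir -p pics
cat > h.py <<'E'
import numpy as np, cv2
from bench import r, vision
def shot(name,fn):
    c=vision.camera(name); cv2.imwrite('pics/'+fn,c['color'][:,:,::-1]); return c
def ray(c,u,v,z):
    K,R,t=map(np.array,(c['intrinsics'],c['R'],c['t']))
    d=R.T@np.linalg.solve(K,[u,v,1]); o=-R.T@t
    return o+d*(z-o[2])/d[2]
def proj(c,X):
    p=np.array(c['intrinsics'])@(np.array(c['R'])@np.array(X)+c['t']); return p[:2]/p[2]
E
python3 - <<'E'
from h import *
for n in('scene','top'):
    c=shot(n,n+'0.png'); R=np.array(c['R']); print(n,c['intrinsics'],-R.T@c['t'],R)
s=r.read_state();print({k:np.round(v,3) for k,v in s.items()})
E
```

```text
scene [[364.88547815   0.         258.05899953]
 [  0.         364.88547815 191.30433345]
 [  0.           0.           1.        ]] [0.75595032 0.83808757 0.44998066] [[-0.91542527  0.40204189 -0.01894447]
 [ 0.20659501  0.4289676  -0.87937779]
 [-0.34542014 -0.80891849 -0.47574763]]
top [[424.82124721   0.         255.06024519]
 [  0.         424.82124721 194.33696543]
 [  0.           0.           1.        ]] [0.35880264 0.14120364 0.87127741] [[ 0.00759175 -0.99929573 -0.03674792]
 [-0.99488392 -0.00384586 -0.10095145]
 [ 0.10073902  0.03732631 -0.99421245]]
{'time': np.float64(0.1), 'joint_positions': array([-1.14 ,  0.333, -0.065,  1.461,  0.022,  1.35 , -0.088]), 'joint_vel': array([ 0.   , -0.003, -0.   , -0.002,  0.001, -0.   , -0.   ]), 'joint_torque': array([ 1.0000e-03, -6.2455e+01,  2.5000e-02, -3.9071e+01, -6.1000e-02,
        3.7000e-02,  0.0000e+00]), 'ee_pos': array([0.274, 0.561, 0.195]), 'eef_rot': array([ 0.225,  0.974, -0.001, -0.   ]), 'ft_force': array([0.165, 0.56 , 0.189]), 'torque': array([-0.053, -0.033,  0.033]), 'grip_force': np.float64(0.0), 'width': np.float64(0.087)}
```

View pics/top0.png

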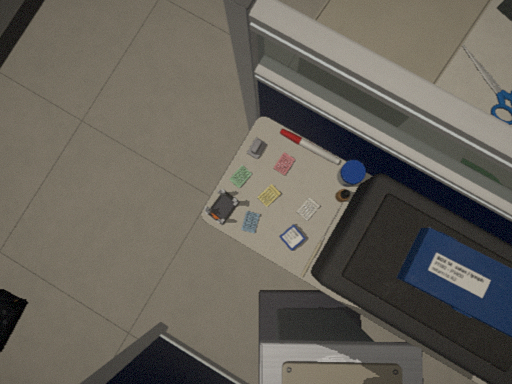

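View pics/scene0.png

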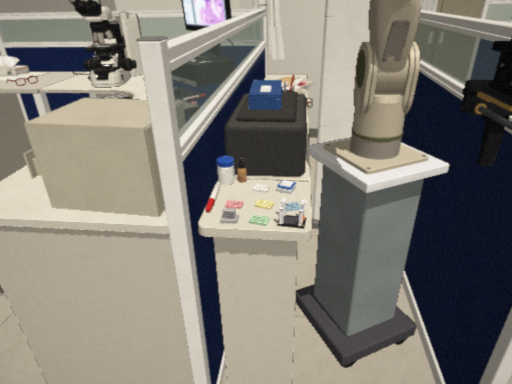

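The top view shows the small desk at u 205–350, v 115–275, with the magazine near (222,207), weight (257,147), pink (285,163), green (241,177), yellow (269,195), blue (252,221), white (309,209) and box (292,237). I'll zoom in on both views.

Run:
```python
from h import *
a=cv2.imread('pics/top0.png')[120:265,200:360]; cv2.imwrite('pics/t1.png',cv2.resize(a,None,fx=5,fy=4.1 and 4,interpolation=cv2.INTER_CUBIC) if 0 else cv2.resize(a,(640,580),interpolation=cv2.INTER_CUBIC))
b=cv2.imread('pics/scene0.png')[145:240,195:320]; cv2.imwrite('pics/s1.png',cv2.resize(b,(750,570),interpolation=cv2.INTER_CUBIC))
```

```text
(no output)
```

View pics/t1.png

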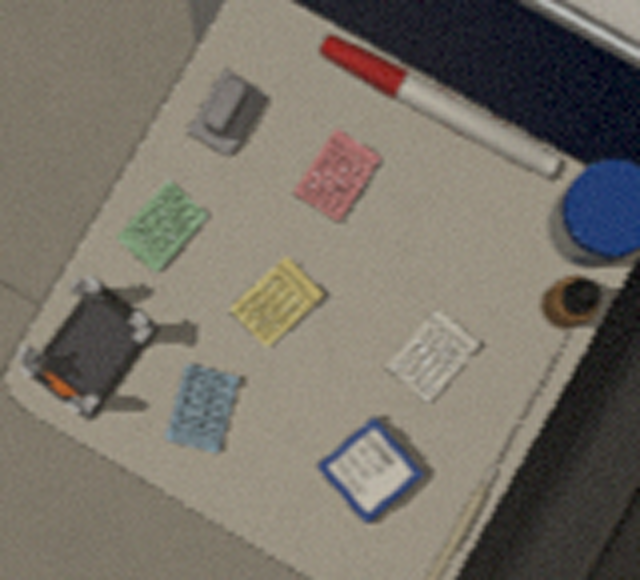

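View pics/s1.png

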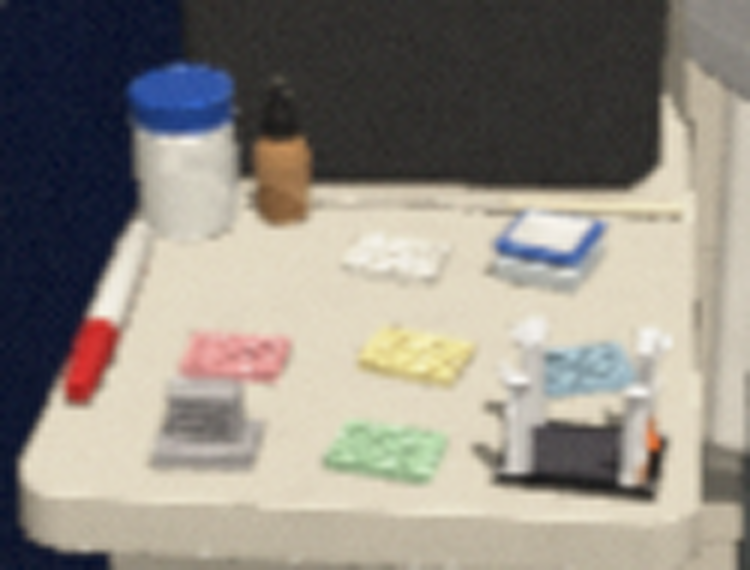

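The zooms show the gate (orange) at the magazine's lower-left end, with the long axis up-right to down-left in the top view. Next I'll measure everything with averaged frames and colour masks.

```bash
cat >> h.py <<'E'
def avg(name,n=4):
    cs=[vision.camera(name) for _ in range(n)]; c=cs[0]; c['color']=np.mean([k['color'] for k in cs],0).astype(np.uint8); return c
HUE=dict(pink=(165,180,60),blue=(95,112,60),yellow=(20,33,60),green=(50,75,50))
def cass(c,name,z,box,S=4):
    """rect of cassette top face on plane z; box u0,v0,u1,v1"""
    u0,v0,u1,v1=box; im=cv2.resize(c['color'][v0:v1,u0:u1],None,fx=S,fy=S,interpolation=cv2.INTER_CUBIC)
    h=cv2.cvtColor(cv2.GaussianBlur(im,(0,0),3),cv2.COLOR_RGB2HSV); lo,hi,s=HUE[name]
    m=((h[:,:,0]>=lo)&(h[:,:,0]<=hi)&(h[:,:,1]>s)&(h[:,:,2]>60)).astype(np.uint8)
    m=cv2.morphologyEx(m,cv2.MORPH_CLOSE,np.ones((13,13)))
    return rect(c,m,z,box,S)
def rect(c,m,z,box,S=4):
    k=max(cv2.findContours(m,cv2.RETR_EXTERNAL,cv2.CHAIN_APPROX_NONE)[0],key=cv2.contourArea)[:,0]
    P=np.array([ray(c,(a+.5)/S-.5+box[0],(b+.5)/S-.5+box[1],z)[:2] for a,b in k])
    R=cv2.minAreaRect((P*1e4).astype(np.float32)); q=cv2.boxPoints(R)/1e4
    M=cv2.moments((P*1e4).astype(np.float32)); cen=np.array([M['m10'],M['m01']])/M['m00']/1e4
    e=[q[1]-q[0],q[2]-q[1]]; L=max(e,key=np.linalg.norm)
    return np.array(R[0])/1e4,cen,sorted(np.array(R[1])/10),np.degrees(np.arctan2(L[1],L[0]))%180
E
python3 - <<'E'
from h import *
c=avg('top'); B=(205,120,340,265)
for n in HUE: 
    a,b,d,g=cass(c,n,.0064,B); print(n,a.round(4),b.round(4),np.round(d,1),round(g,1))
    s=None
S=4
im=cv2.resize(c['color'],None,fx=S,fy=S,interpolation=cv2.INTER_CUBIC); 
def full(uv): return None
# weight and magazine from crops
def crop(u0,v0,u1,v1): return im[v0*S:v1*S,u0*S:u1*S]
h=cv2.cvtColor(crop(200,180,250,230),cv2.COLOR_RGB2HSV)
m=((h[:,:,2]<75)).astype(np.uint8); m=cv2.morphologyEx(m,cv2.MORPH_OPEN,np.ones((15,15)))
print('base',rect(c,m,.005,(200,180,250,230)))
# guide tops in crop coords (t1 scale 4)
for p in [(88,287),(143,325),(92,402),(33,357)]:
    print(p,ray(c,200+p[0]/4,120+p[1]/4,.048).round(4))
for n,p,z in [('weight fin top',(229,100),.03),('gate',(58,382),.012),('white',(434,356),.0064),('box',(372,468),.019),('jar',(605,210),.07)]:
    print(n,ray(c,200+p[0]/4,120+p[1]/4,z).round(4))
cv2.imwrite('pics/mz.png',np.hstack([cv2.resize(crop(200,180,250,230),(400,400)),cv2.resize(crop(240,130,275,165),(400,400))])[:,:,::-1])
E
```

```text
Traceback (most recent call last):
  File "h.py", line 20, in cass
    return rect(c,m,z,box,S)
  File "h.py", line 22, in rect
    k=max(cv2.findContours(m,cv2.RETR_EXTERNAL,cv2.CHAIN_APPROX_NONE)[0],key=cv2.contourArea)[:,0]
      ~~~^^^^^^^^^^^^^^^^^^^^^^^^^^^^^^^^^^^^^^^^^^^^^^^^^^^^^^^^^^^^^^^^^^^^^^^^^^^^^^^^^^^^
ValueError: max() iterable argument is empty
```

Run:
```python
from h import *
im=cv2.GaussianBlur(cv2.imread('pics/t1.png'),(0,0),4); h=cv2.cvtColor(im,cv2.COLOR_BGR2HSV)
for n,p in dict(pink=(338,176),blue=(204,408),yellow=(279,302),green=(164,227),desk=(250,260),base=(95,345),orange=(58,382),shadow=(175,331),guide=(92,402),wt=(229,100),white=(434,356)).items(): print(n,h[p[1],p[0]])
```

```text
pink [  2  80 156]
blue [ 96  35 116]
yellow [ 24  97 155]
green [ 51  52 133]
desk [ 20  40 152]
base [ 6 17 74]
orange [ 11 172 135]
shadow [21 43 95]
guide [ 17  18 128]
wt [ 13  19 123]
white [ 21  28 155]
```

```bash
python3 - <<'E'
s=open('h.py').read()
i=s.index('HUE='); j=s.index('def rect(')
s=s[:i]+'''def lab(c,box,S=4):
    u0,v0,u1,v1=box; im=cv2.resize(c['color'][v0:v1,u0:u1],None,fx=S,fy=S,interpolation=cv2.INTER_CUBIC)
    return cv2.cvtColor(cv2.GaussianBlur(im,(0,0),S*.6),cv2.COLOR_RGB2LAB).astype(float)
def blob(c,seed,z,w=18,ch=(1,2),ref=None,S=4,close=11,f=.5):
    """blob round pixel seed, cut halfway between its colour and that of the desk (ref), rect on plane z"""
    u,v=map(int,seed); box=(u-w,v-w,u+w,v+w); L=lab(c,box,S)[:,:,list(ch)]
    d0=np.median(L[:,:][np.r_[0:6]].reshape(-1,len(ch)),0) if ref is None else np.array(ref)
    k=w*S; o=np.median(L[k-8:k+8,k-8:k+8].reshape(-1,len(ch)),0); q=((L-d0)@(o-d0))/((o-d0)@(o-d0))
    m=cv2.morphologyEx((q>f).astype(np.uint8),cv2.MORPH_CLOSE,np.ones((close,close)))
    n,lb=cv2.connectedComponents(m); m=(lb==lb[k,k]).astype(np.uint8)
    return rect(c,m,z,box,S)
SEED=dict(pink=(284.5,164),blue=(251,222),yellow=(270,195.5),green=(241,177))
'''+s[j:]
open('h.py','w').write(s)
E
cat > m.py <<'E'
from h import *
c=avg('top'); S=4
def P(n,t): a,b,d,g=t; print(n,a.round(4),b.round(4),np.round(d,1),round(g,1))
for n,p in SEED.items(): P(n,blob(c,p,.0064))
P('base',blob(c,(223.7,206.5),.005,w=25,ch=(0,),ref=[130],f=.6))
P('weight plate',blob(c,(257,147),.008,ch=(0,),close=5))
for p in [(88,287),(143,325),(92,402),(33,357)]: print(p,ray(c,200+p[0]/4,120+p[1]/4,.048).round(4))
for n,p,z in [('fin top',(229,100),.03),('gate',(58,382),.012),('white',(434,356),.0064),('box',(372,468),.019),('jar',(605,210),.07)]:
    print(n,ray(c,200+p[0]/4,120+p[1]/4,z).round(4))
f=lambda u0,v0,u1,v1:cv2.resize(c['color'][v0:v1,u0:u1],(400,400),interpolation=cv2.INTER_CUBIC)
cv2.imwrite('pics/mz.png',np.hstack([f(200,180,250,230),f(240,130,275,165)])[:,:,::-1])
E
python3 m.py
```

```text
pink [0.5111 0.1148] [0.511  0.1149] [28.8 40.8] 147.2
blue [0.3907 0.1833] [0.3906 0.1834] [29.2 41.1] 164.7
yellow [0.4454 0.1459] [0.4453 0.1458] [28.9 40.8] 134.2
green [0.484  0.2049] [0.4841 0.205 ] [29.6 41.7] 138.5
base [0.4198 0.2297] [0.4208 0.2375] [59.2 70.1] 143.7
weight plate [0.542  0.1701] [0.5422 0.1702] [33.3 42.3] 151.3
(88, 287) [0.4471 0.2369 0.048 ]
(143, 325) [0.4285 0.2097 0.048 ]
(92, 402) [0.3909 0.234  0.048 ]
(33, 357) [0.4126 0.2632 0.048 ]
fin top [0.544  0.1691 0.03  ]
gate [0.4023 0.2556 0.012 ]
white [0.4169 0.0648 0.0064]
box [0.3601 0.097  0.019 ]
jar [ 0.4822 -0.0104  0.07  ]
```

View pics/mz.png

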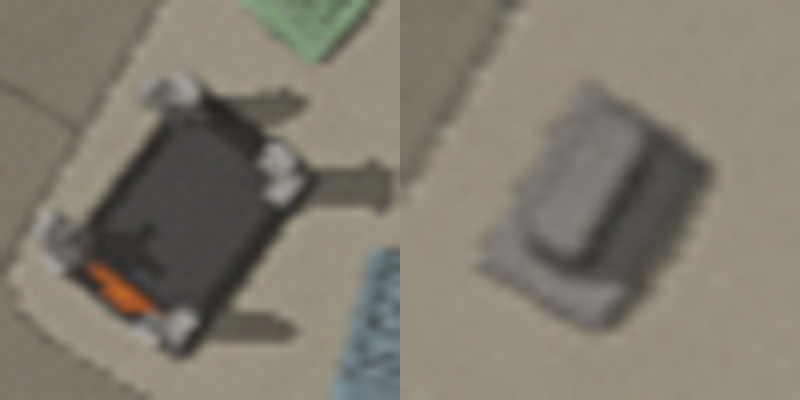

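The magazine crop shows the guide tops at crop pixels (172,90), (282,172), (175,330) and (60,240). The gate is at (125,290), and the long base edges are clear of shadow in their middles. The weight's fin lies at about (590,185) of the right crop. Next I'll fit the magazine's edges.

```bash
cat > g.py <<'E'
from h import *
c=avg('top',6); S=4; box=(198,180,252,232)
u0,v0,u1,v1=box; im=cv2.resize(c['color'][v0:v1,u0:u1],None,fx=S,fy=S,interpolation=cv2.INTER_CUBIC)
V=cv2.GaussianBlur(im,(0,0),2).max(2).astype(float)
cen=np.array([.420,.236]); th=np.radians(144.); 
def prof(th,cen,mode,rng,z):
    L=np.array([np.cos(th),np.sin(th)]); W=np.array([L[1],-L[0]]) ; out=[]
    A,Bv=(L,W) if mode=='long' else (W,L)
    for s in np.linspace(*rng,13):
      for sg in(1,-1):
        t=np.arange(.012 if mode=='long' else .02,.036 if mode=='long' else .042,.0002)
        pts=[proj(c,[*(cen+A*s+Bv*sg*x),z]) for x in t]
        v=np.array([cv2.getRectSubPix(V.astype(np.float32),(1,1),(float((p[0]-u0+.5)*S-.5),float((p[1]-v0+.5)*S-.5)))[0,0] for p in pts])
        mid=(v[:8].mean()+np.percentile(v[-20:],50))/2
        i=np.where(v>mid)[0]
        out.append((s*1e3,sg,t[i[0]]*1e3 if len(i) else np.nan,v[:8].mean(),v[-20:].mean()))
    return np.array(out)
for mode,rng,z in(('long',(-.012,.012),.005),('end',(-.008,.008),.005)):
    o=prof(th,cen,mode,rng,z)
    for sg in(1,-1):
        k=o[o[:,1]==sg]; p=np.polyfit(k[:,0],k[:,2],1); print(mode,sg,k[:,2].round(1),'slope',p[0].round(3),'v',k[0,3:].round(0))
E
python3 g.py
python3 - <<'E'
from h import *
c=avg('top')
for n,a,b in[('fin',(192/1,1),0)][:0]: pass
# fin top corners in right crop (scale 400/35)
k=35/400
for p in[(600,120),(648,140),(590,258),(535,235)]: print(ray(c,240+(p[0]-400)*k,130+p[1]*k,.03).round(4))
for p in[(590,82),(716,165),(605,330),(480,262)]: print('plate',ray(c,240+(p[0]-400)*k,130+p[1]*k,.008).round(4))
E
```

```text
long 1 [24.4 24.4 24.4 24.2 24.2 24.4 24.4 24.4 24.6 24.6 24.4 24.4 24.2] slope 0.002 v [ 73. 153.]
long -1 [18.2 18.6 18.8 18.6 18.6 19.  19.  18.8 19.  19.  18.2 17.6 18.2] slope -0.015 v [ 60. 153.]
end 1 [29.4 28.6 26.4 25.8 25.2 24.8 24.4 24.4 24.2 24.2 24.2 24.2 24.2] slope -0.285 v [ 81. 154.]
end -1 [22.  21.8 21.6 21.4 23.  27.  27.6 28.4 29.6 35.6 35.4 34.6 33.2] slope 1.004 v [120. 152.]
[0.5532 0.1687 0.03  ]
[0.5496 0.1602 0.03  ]
[0.5285 0.1703 0.03  ]
[0.5326 0.18   0.03  ]
plate [0.5653 0.1713 0.008 ]
plate [0.55   0.1484 0.008 ]
plate [0.5198 0.1682 0.008 ]
plate [0.5322 0.1909 0.008 ]
```

Measured: all four cassettes come out at about 29 x 41 mm (they should be 28 x 40). The magazine is at roughly (0.421, 0.238) with its length at 144°. I'll go over the pink one first.

drive_tool(series=[[[2.4,-4.5,-0.9],-0.7],[[2.4,-4.5,-0.9],-0.7],[[2.4,-4.5,-0.9],-0.7],[[2.4,-4.5,-0.9],-0.7],[[2.4,-4.5,-0.9],-0.7],[[2.4,-4.5,-0.9],-0.7],[[2.4,-4.5,-0.9],-0.7],[[2.4,-4.4,-0.9],-0.7],[[2.3,-4.4,-0.9],-0.6],[[2.2,-4.4,-0.9],-0.6]], hand=0.43, newtons=15)

```text
time: 2.25
ee_pos: [0.5117, 0.1134, 0.1054]
eef_rot: [0.282, 0.959, 0.0, 0.0]
ft_force: [-0.2, 1.1, 0.5]
width: 0.0496
grip_force: 0.0
```

Run:
```python
from h import *
c=shot('top','t2.png'); d=shot('scene','s2.png'); s=r.read_state(); print(s['ee_pos'],s['eef_rot'],s['width'],s['joint_positions'])
a=cv2.resize(c['color'][110:270,190:360],(560,527),interpolation=cv2.INTER_CUBIC);b=cv2.resize(d['color'][110:250,190:330],(527,527),interpolation=cv2.INTER_CUBIC)
im=np.hstack([a,b]);cv2.imwrite('pics/c2.png',cv2.resize(im,(800,388))[:,:,::-1])
for p in [(226.7,182.5)]: print('jar foot',ray(d,*p,0))
```

```text
[0.51241618 0.10872779 0.10473757] [ 2.86137969e-01  9.58187682e-01 -1.15082769e-03  3.21785689e-04] 0.04964915372359503 [-0.55876708  0.18118597  0.28907647  1.85604435 -0.05474322  1.11300931
  0.74048751]
jar foot [ 4.85970872e-01 -1.02283365e-02  5.55111512e-17]
```

View pics/c2.png

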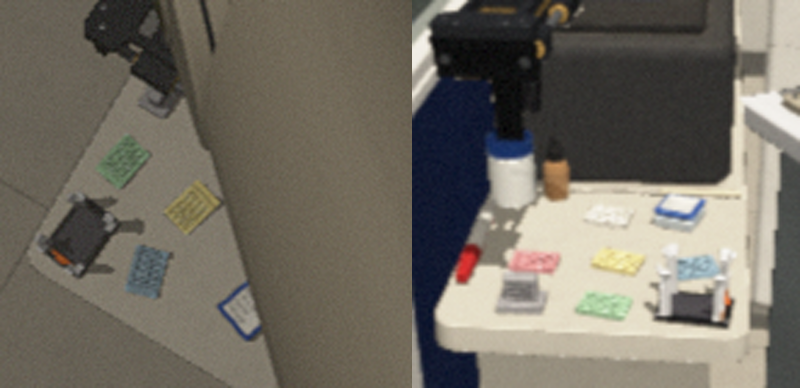

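The arm hides part of the top view but not the magazine. The scene view shows the fingers clear of the jar. Descending.

drive_tool(series=[[[0,0,0],0],[[0,0,-1.5],0],[[0,0,-1.5],0],[[0,0,-1.5],0],[[0,0,-1.5],0],[[0,0,-1],0],[[0,0,0],0],[[0,0,0],0],[[0,0,0],0],[[0,0,0],0]])

```text
time: 3.6
ee_pos: [0.5112, 0.1149, 0.0357]
eef_rot: [0.282, 0.959, 0.0, 0.0]
ft_force: [0.9, -0.4, -0.0]
width: 0.0493
grip_force: 0.0
```

drive_tool(series=[[[0,0,-1],0],[[0,0,-1],0],[[0,0,-0.5],0],[[0,0,0],0],[[0,0,0],0],[[0,0,0],0],[[0,0,0],0],[[0,0,0],0],[[0,0,0],0],[[0,0,0],0]])

```text
time: 4.85
ee_pos: [0.511, 0.1148, 0.0104]
eef_rot: [0.282, 0.959, 0.0, -0.0]
ft_force: [-0.6, 0.4, 0.8]
width: 0.0495
grip_force: 0.0
```

drive_tool(series=[[[0,0,0],0],[[0,0,0],0],[[0,0,0],0],[[0,0,0],0],[[0,0,2],0],[[0,0,3],0],[[0,0,3],0],[[0,0,2],0],[[-0.5,1,0],-0.5],[[-0.5,1,0],-0.5]], hand=0.8, newtons=15)

```text
time: 6.1
ee_pos: [0.5, 0.1356, 0.1095]
eef_rot: [0.291, 0.957, -0.0, -0.0]
ft_force: [-0.3, -0.4, 0.0]
width: 0.0177
grip_force: 0.0
```

The opening is 17.7 mm with no grip force, so it isn't holding anything. Looking.

Run:
```python
from h import *
d=avg('scene',2);c=avg('top',2)
b=cv2.resize(d['color'][115:245,195:325],(600,600),interpolation=cv2.INTER_CUBIC)
cv2.imwrite('pics/c3.png',b[:,:,::-1])
a0=cv2.imread('pics/s1.png')
q=proj(d,[.511,.1148,.0064]);print('expected pink px',q)
a,b,dd,g=blob(d,q,.0064);print(a,b,dd,g)
```

```text
expected pink px [233.96536674 203.40299442]
[0.51170215 0.11646538] [0.51207287 0.11690583] [np.float64(37.84232788085937), np.float64(40.869781494140625)] 146.04956
```

View pics/c3.png

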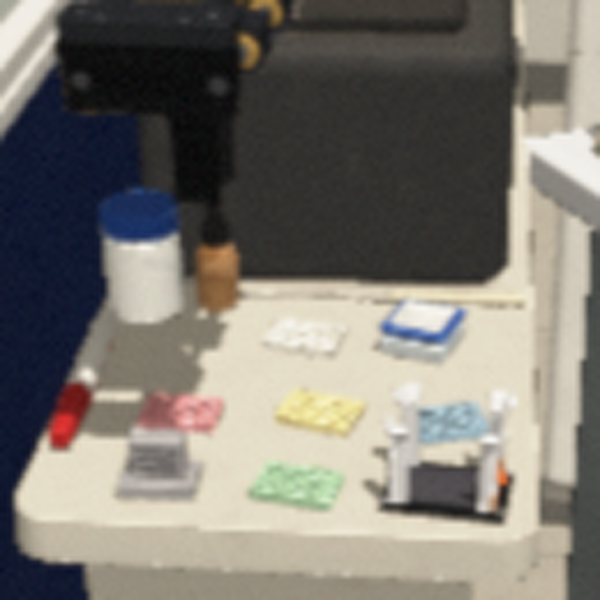

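Pink is still in place (scene crop (180,412)). The fingers were probably still closing when I lifted. I'll check the overhang, then retry with a full call for the closing.

Run:
```python
from h import *
print(r.finger_overhang, r.read_state()['ee_pos'])
```

```text
0.008 [0.50040178 0.13498124 0.10957911]
```

drive_tool(series=[[[0.5,-1,0],0.5],[[0.5,-1,0],0.5],[[0,0,0],0],[[0,0,-2],0],[[0,0,-2],0],[[0,0,-2],0],[[0,0,-1],0],[[0,0,0],0],[[0,0,0],0],[[0,0,0],0]], hand=0.43)

```text
time: 7.55
ee_pos: [0.5115, 0.115, 0.0411]
eef_rot: [0.282, 0.959, 0.0, 0.0]
ft_force: [0.1, 0.2, -0.7]
width: 0.0495
grip_force: 0.0
```

drive_tool(series=[[[0,0,-1],0],[[0,0,-1],0],[[0,0,-0.8],0],[[0,0,-0.35],0],[[0,0,0],0],[[0,0,0],0],[[0,0,0],0],[[0,0,0],0],[[0,0,0],0],[[0,0,0],0]])

```text
time: 8.8
ee_pos: [0.511, 0.1148, 0.0089]
eef_rot: [0.282, 0.959, 0.0, 0.0]
ft_force: [-0.3, -0.6, -0.5]
width: 0.0496
grip_force: 0.0
```

drive_tool(series=[[[0,0,0],0],[[0,0,0],0],[[0,0,0],0],[[0,0,0],0],[[0,0,0],0],[[0,0,0],0],[[0,0,0],0],[[0,0,0],0],[[0,0,0],0],[[0,0,0],0]], hand=0.85, newtons=15)

```text
time: 10.05
ee_pos: [0.511, 0.1148, 0.0089]
eef_rot: [0.282, 0.959, 0.0, 0.0]
ft_force: [-0.4, 0.2, 0.3]
width: 0.0128
grip_force: 0.0
```

It closed on nothing again. I need to see where the fingers actually are.

Run:
```python
from h import *
d=avg('scene',3); s=r.read_state(); print(s['ee_pos'],s['width'])
b=cv2.resize(d['color'][150:230,195:275],(600,600),interpolation=cv2.INTER_CUBIC)
for p,col in[((.511,.1148,.0009),(255,255,0)),((.511,.1148,.0064),(0,255,255))]:
    q=proj(d,p); print(q); cv2.circle(b,tuple(int(x) for x in ((q-[195,150]+.5)*7.5)),4,col,1)
cv2.imwrite('pics/c4.png',b[:,:,::-1])
```

```text
[0.51095014 0.11475689 0.0088669 ] 0.013042458480570727
[234.07977651 205.3650232 ]
[233.96536674 203.40299442]
```

View pics/c4.png

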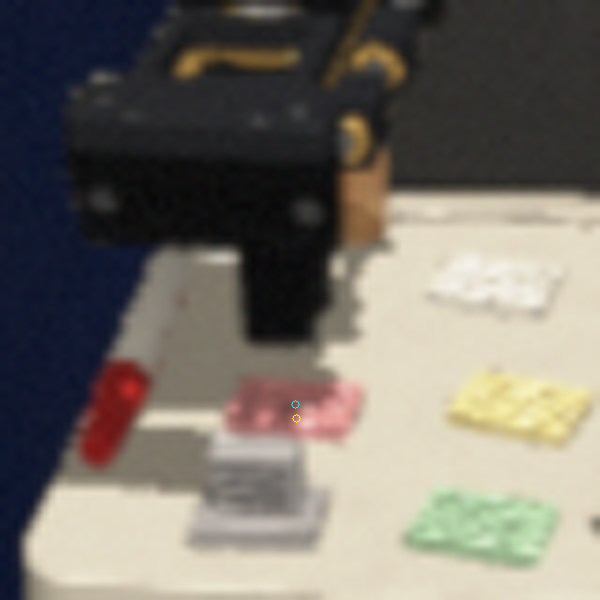

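Run:
```python
from h import *
d=vision.camera('scene'); c=vision.camera('top')
u,v=195+283/7.5,150+342/7.5
for z in(.001,.01,.02,.03,.04): print(z,ray(d,u,v,z).round(4))
for p in[(.511,.1148,.001),(.511,.1148,.03),(.5117,.1134,.0974)]: print(p,proj(d,p).round(1))
# fixed checks: jar foot/cassettes from both views
for n,p in dict(pink=(.511,.1148,.0064),green=(.484,.205,.0064),yellow=(.4454,.1459,.0064),blue=(.3907,.1833,.0064)).items():
    q=proj(d,p); 
    try: print(n,q.round(1),blob(d,q,.0064)[1].round(4))
    except Exception as e: print(e)
```

```text
0.001 [0.4971 0.0677 0.001 ]
0.01 [0.5023 0.0832 0.01  ]
0.02 [0.5081 0.1003 0.02  ]
0.03 [0.5139 0.1175 0.03  ]
0.04 [0.5196 0.1347 0.04  ]
(0.511, 0.1148, 0.001) [234.1 205.3]
(0.511, 0.1148, 0.03) [233.5 194.9]
(0.5117, 0.1134, 0.0974) [231.5 169. ]
pink [234.  203.4] [0.5123 0.117 ]
green [259.3 219.1] [0.4855 0.2064]
yellow [264.  203.3] [0.447  0.1474]
blue [291.5 205.5] [0.3904 0.187 ]
```

The tip's ray matches the commanded x,y only at z≈0.028. So the fingertips stand about 27 mm higher than the reported pose implies, and the high pose was offset by the same amount. I'll open and lower in stages, watching force and picture.

drive_tool(series=[[[0,0,0],0],[[0,0,0],0],[[0,0,0],0],[[0,0,0],0],[[0,0,0],0],[[0,0,-0.5],0],[[0,0,-0.5],0],[[0,0,-0.5],0],[[0,0,0],0],[[0,0,0],0]], hand=0.43)

```text
time: 11.55
ee_pos: [0.511, 0.1147, -0.0061]
eef_rot: [0.282, 0.959, 0.0, -0.0]
ft_force: [-0.1, -0.4, 0.2]
width: 0.0498
grip_force: 0.0
```

Run:
```python
from h import *
d=avg('scene',3); c=avg('top',2); s=r.read_state(); print(s['ee_pos'],s['width'],s['ft_force'])
b=cv2.resize(d['color'][150:230,195:275],(600,600),interpolation=cv2.INTER_CUBIC)
cv2.imwrite('pics/c5.png',b[:,:,::-1])
```

```text
[ 0.51105808  0.11480774 -0.00599742] 0.049464047023754724 [-0.54275228 -0.76168672 -0.08196823]
```

View pics/c5.png

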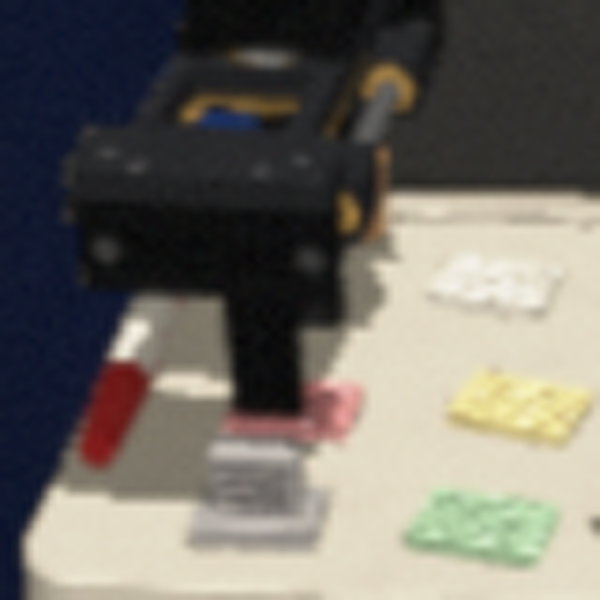

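Run:
```python
from h import *
d=vision.camera('scene'); C=np.array([.511,.1148]); a=np.radians(57.2); W=np.array([np.cos(a),np.sin(a)]);L=np.array([-W[1],W[0]])
for k in(.025,.04):
  for z in(.001,.01,.015,.02): print(k,z,proj(d,[*(C+W*k),z]).round(1), proj(d,[*(C+W*k+L*.0095),z]).round(1),proj(d,[*(C+W*k-L*.0095),z]).round(1))
print('pts',195+232/7.5,195+300/7.5,150+412/7.5)
```

```text
0.025 0.001 [231.8 210.7] [235.7 211. ] [227.9 210.4]
0.025 0.01 [231.6 207.4] [235.6 207.7] [227.7 207.1]
0.025 0.015 [231.5 205.6] [235.5 205.8] [227.5 205.3]
0.025 0.02 [231.4 203.7] [235.3 204. ] [227.4 203.5]
0.04 0.001 [230.4 214. ] [234.4 214.3] [226.4 213.8]
0.04 0.01 [230.2 210.7] [234.2 211. ] [226.2 210.5]
0.04 0.015 [230.  208.9] [234.1 209.1] [226.  208.6]
0.04 0.02 [229.9 207. ] [234.  207.3] [225.9 206.7]
pts 225.93333333333334 235.0 204.93333333333334
```

drive_tool(series=[[[0,0,-0.5],0],[[0,0,-0.5],0],[[0,0,0],0],[[0,0,0],0],[[0,0,-0.3],0],[[0,0,0],0],[[0,0,0],0],[[0,0,0],0],[[0,0,0],0],[[0,0,0],0]])

```text
time: 13.1
ee_pos: [0.511, 0.1148, -0.0191]
eef_rot: [0.282, 0.959, 0.0, 0.0]
ft_force: [-0.6, -1.4, -0.3]
width: 0.0496
grip_force: 0.0
```

Run:
```python
from h import *
d=avg('scene',3); s=r.read_state(); print(s['ee_pos'],s['width'],s['ft_force'])
b=cv2.resize(d['color'][170:230,205:265],(600,600),interpolation=cv2.INTER_CUBIC)
cv2.imwrite('pics/c6.png',b[:,:,::-1])
```

```text
[ 0.51097298  0.11477918 -0.01911277] 0.0495672300229058 [0.22503193 0.12611623 0.20253698]
```

View pics/c6.png

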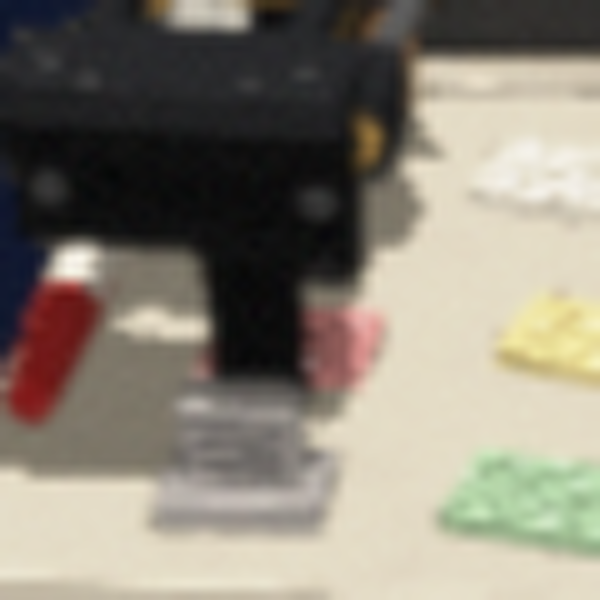

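Run:
```python
from h import *
d=vision.camera('scene'); C=np.array([.511,.1148]); a=np.radians(57.2); W=np.array([np.cos(a),np.sin(a)]);L=np.array([-W[1],W[0]])
for k,l in((.095,.0375),(.0375,.095),(.04,.0375)):
  for z in(.043,.07,.083): print(k,l,z,proj(d,[*(C+W*k+L*l),z]).round(1),proj(d,[*(C+W*k-L*l),z]).round(1))
for z in(-.027,0,.012): print('tip',z,proj(d,[*(C+W*.04+L*.0095),z]).round(1))
```

```text
0.095 0.0375 0.043 [240.7 212.1] [206.6 209.7]
0.095 0.0375 0.07 [240.2 201. ] [205.5 198.8]
0.095 0.0375 0.083 [239.9 195.6] [205.  193.5]
0.0375 0.095 0.043 [271.  200.4] [189.6 195.3]
0.0375 0.095 0.07 [271.  189.7] [188.3 184.9]
0.0375 0.095 0.083 [271.  184.5] [187.7 179.8]
0.04 0.0375 0.043 [245.6 199.3] [213.4 197.3]
0.04 0.0375 0.07 [245.2 188.8] [212.4 186.8]
0.04 0.0375 0.083 [244.9 183.6] [212.  181.7]
tip -0.027 [235.  224.4]
tip 0 [234.4 214.7]
tip 0.012 [234.1 210.3]
```

drive_tool(series=[[[0,0,-0.3],0],[[0,0,-0.2],0],[[0,0,0],0],[[0,0,0],0],[[0,0,0],0],[[0,0,0],0],[[0,0,0],0],[[0,0,0],0],[[0,0,0],0],[[0,0,0],0]])

```text
time: 14.55
ee_pos: [0.511, 0.1148, -0.0241]
eef_rot: [0.282, 0.959, 0.0, 0.0]
ft_force: [0.5, -0.8, -0.2]
width: 0.0491
grip_force: 0.0
```

drive_tool(series=[[[0,0,-0.1],0],[[0,0,-0.1],0],[[0,0,-0.1],0],[[0,0,0],0],[[0,0,0],0],[[0,0,0],0],[[0,0,0],0],[[0,0,0],0],[[0,0,0],0],[[0,0,0],0]], hand=0.85, newtons=8)

```text
time: 15.8
ee_pos: [0.5114, 0.1149, -0.0267]
eef_rot: [0.282, 0.959, 0.0, 0.0]
ft_force: [-0.9, 0.7, 5.5]
width: 0.0277
grip_force: 9.6
```

Pink is gripped (27.7 mm, 9.6 N) and the tips touch the desk at a reported z of about −0.0265, so the z offset is about −35 mm. Lifting and carrying to above the magazine.

drive_tool(series=[[[0,0,0.2],0],[[0,0,0.8],0],[[0,0,3],0],[[0,0,3.2],0],[[-1.5,2.1,0],-0.5],[[-1.5,2.1,0],-0.5],[[-1.5,2.1,0],-0.5],[[-1.5,2.1,0],-0.5],[[-1.5,2,0],-0.6],[[-1.5,2,0],-0.6]], newtons=15)

```text
time: 17.05
ee_pos: [0.4205, 0.2394, 0.0453]
eef_rot: [0.309, 0.951, 0.0, 0.0]
ft_force: [0.3, -0.0, -0.3]
width: 0.0277
grip_force: 15.0
```

drive_tool(series=[[[0,0,0],0],[[0,0,0],0],[[0,0,0],0],[[0,0,0],0],[[0,0,0],0],[[0,0,0],0],[[0,0,0],0],[[0,0,0],0],[[0,0,0],0],[[0,0,0],0]])

```text
time: 18.3
ee_pos: [0.421, 0.2388, 0.0449]
eef_rot: [0.309, 0.951, 0.0, -0.0]
ft_force: [0.7, 0.1, 0.4]
width: 0.0275
grip_force: 15.0
```

Run:
```python
from h import *
d=avg('scene',3); c=avg('top',3); s=r.read_state(); print(s['ee_pos'],s['eef_rot'],s['width'],s['grip_force'],s['ft_force'])
a=cv2.resize(c['color'][170:240,190:260],(400,400),interpolation=cv2.INTER_CUBIC);b=cv2.resize(d['color'][165:235,260:330],(400,400),interpolation=cv2.INTER_CUBIC)
cv2.imwrite('pics/c7.png',np.hstack([a,b])[:,:,::-1])
```

```text
[0.42097171 0.2387532  0.04486286] [3.09023550e-01 9.51054386e-01 2.84801650e-05 4.73750663e-07] 0.027602505193741564 14.99995619058609 [ 0.63720109 -0.09790225 -0.15227642]
```

View pics/c7.png

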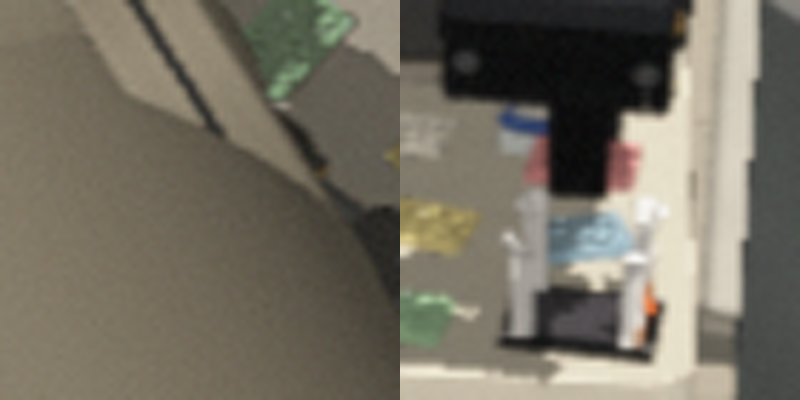

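The scene crop shows pink held level above the pocket, spanning crop u 525–642, v≈163. The magazine's base front edge runs (500,345)–(655,357), with the near guides at u≈522 and 635. Next, a numeric check of the alignment along the length.

```bash
cat > al.py <<'E'
from h import *
d=avg('scene',4); s=r.read_state()
th=np.radians(144); L=np.array([np.cos(th),np.sin(th)]); W=np.array([L[1],-L[0]])
k=400/70; f=lambda x,y:(260+(x-400)/k-.5,165+y/k-.5)
A,B=ray(d,*f(500,345),0)[:2],ray(d,*f(655,357),0)[:2]
print('front corners',A,B,np.linalg.norm(A-B),np.degrees(np.arctan2(*(B-A)[::-1])))
print('centre from front edge',(A+B)/2-W*.021)
cen=np.array([.4214,.2385])
for n,p in dict(pinkL=[*(cen-L*.02),.075],pinkR=[*(cen+L*.02),.075],nearL=[*(cen+W*.018-L*.022),.025],nearR=[*(cen+W*.018+L*.022),.025],cA=[*(cen+W*.021-L*.03),0],cB=[*(cen+W*.021+L*.03),0]).items():
    q=proj(d,p); print(n,((q+.5-[260,165])*k+[400,0]).round(0))
E
python3 al.py
```

```text
front corners [0.4542088  0.23402482] [0.40433404 0.26676234] 0.059659340770245005 146.7193244880184
centre from front edge [0.41692793 0.23340422]
pinkL [532. 158.]
pinkR [639. 167.]
nearL [518. 295.]
nearR [634. 307.]
cA [496. 352.]
cB [652. 369.]
```

```bash
cat > al2.py <<'E'
from h import *
d=avg('scene',4); V=cv2.GaussianBlur(d['color'],(0,0),.7).max(2).astype(np.float32)
th=np.radians(144); L=np.array([np.cos(th),np.sin(th)]); W=np.array([L[1],-L[0]]); cen=np.array([.4214,.2385])
for l in(-.012,-.006,0,.006,.012):
    t=np.arange(.005,.04,.0005); v=np.array([cv2.getRectSubPix(V,(1,1),tuple(map(float,proj(d,[*(cen+L*l+W*x),0]))))[0,0] for x in t])
    i=np.argmax(np.diff(v)); print(l,'front edge at W=',t[np.where(v>(v[:10].min()+v[-10:].max())/2)[0][0]:][:1]*1e3, v[::6].round(0))
# guide tops: bright spots
a=d['color'][195:235,275:310].max(2); print(a[::2,::2])
E
python3 al2.py
```

```text
-0.012 front edge at W= [19.5] [ 45.  35.  40.  59.  91. 121. 130. 132. 134. 147. 169. 187.]
-0.006 front edge at W= [17.] [ 62.  48.  53.  84. 128. 172. 175. 168. 168. 179. 192. 193.]
0 front edge at W= [17.5] [ 60.  51.  52.  84. 135. 183. 216. 225. 229. 229. 223. 207.]
0.006 front edge at W= [17.] [ 60.  48.  51.  75. 130. 183. 216. 229. 232. 229. 217. 204.]
0.012 front edge at W= [17.] [ 63.  49.  54.  83. 134. 192. 219. 230. 231. 227. 212. 202.]
[[130 129 130 140 156 130  18  15  15  15  28 138 150 212 230 230 229 228]
 [127 130 128 134 141 111  16  15  15  11  34 166 165 223 230 230 230 227]
 [129 130 126 146 168 146  79  70  67  58 102 226 227 230 236 231 231 228]
 [129 127 128 158 161 152 129 129 126 130 210 225 228 232 244 235 232 229]
 [128 127 124 142 154 141 121 114 107 120 182 199 214 231 231 222 229 228]
 [129 133 157 144 159 136 129 114 148 186 207 195 201 197 187 225 230 229]
 [130 137 180 148 157 134 112 115 155 176 173 204 204 174 188 231 230 231]
 [126 130 147 143 150 140 131 155 176 187 191 188 203 225 209 228 231 232]
 [129 130 166 163 162 145 115 140 223 227 227
[... 155 characters left out ...]
171 216 191 229 230 231]
 [127 127 135 161 105  44  44  42  50  78  80  77 174 210 223 183 229 230]
 [128 122 117 162 106  43  50  60  82  81  83  85 176 211 208 109 228 231]
 [129 113 115 163 102  47  83  84  85  83  78  69 177 218  92 139 230 231]
 [129 107 123 146  84  36  71  74  77  79  76  65 189 197  61 170 230 230]
 [126  80  49  44  27  37  44  40  36  32  34  54 199 162  99 204 231 230]
 [126 127 124 125 124 166 195 187 161 135 124  98  85  62  78 226 230 230]
 [151 150 131 130 130 129 157 227 229 230 230 228 228 226 225 230 230 229]
 [202 209 207 202 202 163 232 236 236 234 233 230 229 228 229 228 229 200]
 [198 199 198 198 196 193 194 194 196 197 197 198 198 199 203 203 201 193]]
```

```bash
cat > al3.py <<'E'
from h import *
d=avg('scene',6); s=r.read_state(); ee=s['ee_pos']; print(ee)
th=np.radians(144); L=np.array([np.cos(th),np.sin(th)]); W=np.array([L[1],-L[0]])
box=(274,180,310,204); I=lab(d,box,8)[:,:,1]
m=(I>140).astype(np.uint8); n,lb,st,ct=cv2.connectedComponentsWithStats(m)
for i in range(1,n):
    if st[i,4]>600: print('px box u',st[i,0]/8+box[0],(st[i,0]+st[i,2])/8+box[0],'v',st[i,1]/8+box[1],(st[i,1]+st[i,3])/8+box[1],'c',ct[i]/8+box[:2])
zb=ee[2]+.0269
for l in(-.017,.0175):
    t=[proj(d,[*(ee[:2]+L*l+W*w),zb+h]) for w,h in((-.014,.0064),(.014,.0064),(.014,0))]
    print('exp l',l,'far-top/near-top/near-bottom',np.round(t,2).tolist())
for u in(284,285,299,300):
    col=np.where(m[:,int((u-box[0])*8)])[0]; print(u,'v range',(col.min()/8+box[1]-.5).round(2) if len(col) else 0,(col.max()/8+box[1]-.5).round(2) if len(col) else 0)
E
python3 al3.py
```

```text
[0.42100273 0.23877187 0.04489155]
px box u 282.0 286.125 v 189.125 197.125 c [284.21793973 193.60021023]
px box u 296.125 302.0 v 190.0 198.25 c [298.91980157 193.96677346]
exp l -0.017 far-top/near-top/near-bottom [[285.26, 187.92], [283.28, 194.04], [283.23, 196.69]]
exp l 0.0175 far-top/near-top/near-bottom [[301.14, 189.26], [299.64, 195.47], [299.53, 198.14]]
284 v range 189.38 196.38
285 v range 188.75 196.38
299 v range 189.5 197.5
300 v range 189.62 197.12
```

```bash
cat > al4.py <<'E'
from h import *
d=avg('scene',4); V=d['color']
for n,p,g,ch,s in(('green',(.484,.2049),138.5,1,-1),('yellow',(.4454,.1459),134.2,2,1)):
    th=np.radians(g); L=np.array([np.cos(th),np.sin(th)]); W=np.array([L[1],-L[0]]); p=np.array(p)
    q=proj(d,[*p,.003]).astype(int); box=(q[0]-16,q[1]-14,q[0]+16,q[1]+14); I=lab(d,box,8)[:,:,ch]*s
    o=np.median(I[104:120,120:136]); bg=np.median(I[:16]); m=cv2.morphologyEx((I>(o+bg)/2).astype(np.uint8),cv2.MORPH_CLOSE,np.ones((15,15)))
    for l in(-.01,0,.01):
        a=proj(d,[*(p+L*l-W*.014),.0064]); b=proj(d,[*(p+L*l+W*.014),0])
        col=lambda u:np.where(m[:,int((u+.5-box[0])*8)])[0]/8+box[1]-.5
        print(n,l,'far exp',a[1].round(2),'obs',col(a[0]).min().round(2),'near exp',b[1].round(2),'obs',col(b[0]).max().round(2))
E
python3 al4.py
```

```text
green -0.01 far exp 215.25 obs 214.62 near exp 224.15 obs 223.25
green 0 far exp 215.9 obs 215.62 near exp 224.84 obs 224.0
green 0.01 far exp 216.55 obs 215.88 near exp 225.55 obs 224.62
yellow -0.01 far exp 199.92 obs 199.5 near exp 207.7 obs 207.25
yellow 0 far exp 200.63 obs 200.0 near exp 208.45 obs 208.0
yellow 0.01 far exp 201.34 obs 201.0 near exp 209.21 obs 208.5
```

The scene view puts both the magazine and the cassettes about 3 mm lower along W (across the magazine's width) than the top view. The scene view agrees with the arm for the held pink. So I correct by (−0.19, −0.26) cm and lower to just above the guides, then partway in.

drive_tool(series=[[[-0.19,-0.26,0],0],[[0,0,-1],0],[[0,0,-1],0],[[0,0,-0.5],0],[[0,0,-0.5],0],[[0,0,-0.5],0],[[0,0,0],0],[[0,0,0],0],[[0,0,0],0],[[0,0,0],0]])

```text
time: 20.75
ee_pos: [0.4192, 0.2362, 0.01]
eef_rot: [0.309, 0.951, 0.0, 0.0]
ft_force: [0.1, 0.7, 0.6]
width: 0.0275
grip_force: 15.0
```

No force, and the underside is already below the flare. Lowering to the floor.

drive_tool(series=[[[0,0,-0.6],0],[[0,0,-0.6],0],[[0,0,-0.6],0],[[0,0,-0.6],0],[[0,0,-0.4],0],[[0,0,-0.2],0],[[0,0,0],0],[[0,0,0],0],[[0,0,0],0],[[0,0,0],0]])

```text
time: 22.0
ee_pos: [0.4192, 0.2363, -0.02]
eef_rot: [0.309, 0.951, 0.0, 0.0]
ft_force: [0.0, -0.2, -0.8]
width: 0.0278
grip_force: 15.0
```

```bash
cat > al5.py <<'E'
from h import *
d=avg('scene',3); s=r.read_state(); print(s['ee_pos'],s['ft_force'])
cv2.imwrite('pics/c8.png',cv2.resize(d['color'][180:235,265:320],(600,600),interpolation=cv2.INTER_CUBIC)[:,:,::-1])
E
python3 al5.py
```

```text
[ 0.41909758  0.23618573 -0.02007838] [-0.27675606  0.11342357  0.03001386]
```

View pics/c8.png

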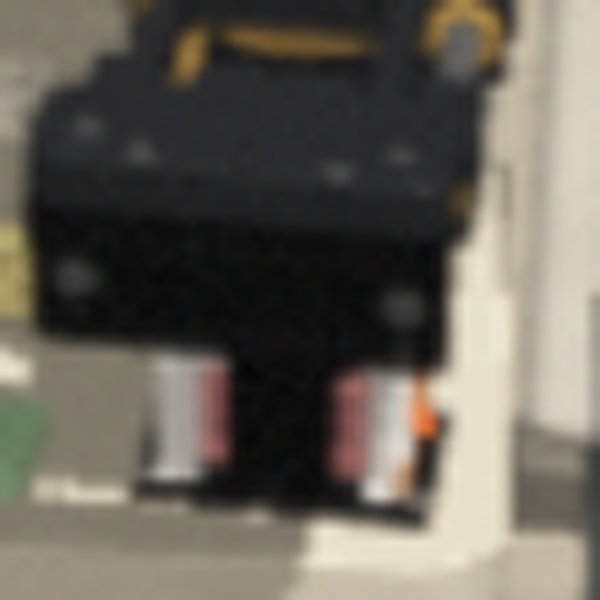

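Pink sits level between the guides. The finger (232–330) is centred between the guide inner edges at about 203 and 363. Set down, release, raise.

drive_tool(series=[[[0,0,-0.1],0],[[0,0,-0.05],0],[[0,0,0],0],[[0,0,0],0],[[0,0,0],0],[[0,0,0],0],[[0,0,0],0],[[0,0,0],0],[[0,0,0],0],[[0,0,0],0]])

```text
time: 23.4
ee_pos: [0.4191, 0.2362, -0.0216]
eef_rot: [0.309, 0.951, 0.0, 0.0]
ft_force: [-0.2, -0.3, 0.2]
width: 0.0275
grip_force: 15.0
```

drive_tool(series=[[[0,0,0],0],[[0,0,0],0],[[0,0,0],0],[[0,0,0],0],[[0,0,0],0],[[0,0,0.2],0],[[0,0,1],0],[[0,0,2],0],[[0,0,3],0],[[0,0,2],0]], hand=0.58)

```text
time: 24.65
ee_pos: [0.4196, 0.2365, 0.0624]
eef_rot: [0.309, 0.951, 0.001, 0.001]
ft_force: [0.4, 0.6, -0.4]
width: 0.0368
grip_force: 0.0
```

drive_tool(series=[[[-0.5,-0.92,0],3.45],[[-0.5,-0.92,0],3.45],[[-0.5,-0.92,0],3.45],[[-0.5,-0.92,0],3.45],[[-0.5,-0.92,0],3.45],[[-0.5,-0.92,0],3.45],[[0,0,-1],0],[[0,0,-1.5],0],[[0,0,-1.5],0],[[0,0,-1.5],0]], hand=0.52)

```text
time: 25.9
ee_pos: [0.3888, 0.181, 0.004]
eef_rot: [0.133, 0.991, -0.0, -0.0]
ft_force: [0.2, 0.8, 0.3]
width: 0.042
grip_force: 0.0
```

drive_tool(series=[[[0,0,-1],0],[[0,0,-0.7],0],[[0,0,-0.6],0],[[0,0,-0.3],0],[[0,0,-0.3],0],[[0,0,-0.1],0],[[0,0,0],0],[[0,0,0],0],[[0,0,0],0],[[0,0,0],0]])

```text
time: 27.15
ee_pos: [0.3891, 0.181, -0.0245]
eef_rot: [0.133, 0.991, 0.0, 0.0]
ft_force: [0.1, -0.2, 0.3]
width: 0.0419
grip_force: 0.0
```

drive_tool(series=[[[0,0,-0.1],0],[[0,0,0],0],[[0,0,0],0],[[0,0,0],0],[[0,0,0],0],[[0,0,0],0],[[0,0,0.3],0],[[0,0,1],0],[[0,0,3],0],[[0,0,3],0]], hand=0.85, newtons=15)

```text
time: 28.4
ee_pos: [0.389, 0.1808, 0.0488]
eef_rot: [0.133, 0.991, 0.0, 0.0]
ft_force: [1.0, -0.5, 0.5]
width: 0.0276
grip_force: 15.0
```

drive_tool(series=[[[0.6,1.1,0],-4.14],[[0.6,1.1,0],-4.14],[[0.6,1.11,0],-4.14],[[0.6,1.11,0],-4.14],[[0.6,1.11,0],-4.14],[[0,0,-0.5],0],[[0,0,-0.5],0],[[0,0,0],0],[[0,0,0],0],[[0,0,0],0]])

```text
time: 29.65
ee_pos: [0.4191, 0.2362, 0.0375]
eef_rot: [0.309, 0.951, 0.0, 0.0]
ft_force: [-1.0, 0.4, 0.3]
width: 0.0272
grip_force: 15.0
```

```bash
cat > lc.py <<'E'
import sys
from h import *
# held cassette: u extent in the scene against what ee says, (length offset); args: lab channel, sign, grip z at pick
ch,sg,zp=int(sys.argv[1]),int(sys.argv[2]),float(sys.argv[3])
d=avg('scene',4); s=r.read_state(); ee=np.array(s['ee_pos']); q0=s['eef_rot']; a=2*np.arctan2(q0[1],q0[0])-np.pi/2
W=np.array([np.cos(a),np.sin(a)]); L=np.array([-W[1],W[0]]); zb=ee[2]-zp
print(ee.round(4),'closing',np.degrees(a).round(1),s['width'],'bottom z',round(zb,4))
q=proj(d,[*ee[:2],zb+.003]).astype(int); box=(q[0]-18,q[1]-8,q[0]+18,q[1]+8); I=lab(d,box,8)[:,:,ch]*sg
v0=int((proj(d,[*ee[:2],zb+.0064])[1]-box[1]+.5)*8); row=I[v0-12:v0+12].mean(0)
print('profile',box[0],row[::8].round(0))
print('exp u ends',[proj(d,[*(ee[:2]+L*l),zb+.0064])[0].round(2) for l in(-.02,.02)])
E
python3 lc.py 2 -1 -0.0255
```

```text
[0.4191 0.2363 0.0375] closing 54.0 0.027697114145137106 bottom z 0.063
profile 274 [-137. -137. -137. -137. -137. -138. -137. -137. -134. -128. -125. -124.
 -126. -127. -128. -128. -128. -128. -128. -128. -128. -128. -126. -124.
 -123. -123. -123. -125. -131. -137. -139. -139. -139. -139. -139. -139.]
exp u ends [np.float64(283.08), np.float64(301.61)]
```

Blue is held about 0.5–1 mm toward −L (along the magazine's length, away from the gate), so I shift slightly and lower.

drive_tool(series=[[[-0.04,0.03,-0.8],0],[[0,0,-0.8],0],[[0,0,-0.6],0],[[0,0,-0.6],0],[[0,0,-0.6],0],[[0,0,-0.6],0],[[0,0,-0.6],0],[[0,0,-0.3],0],[[0,0,0],0],[[0,0,0],0]])

```text
time: 31.1
ee_pos: [0.4188, 0.2367, -0.0114]
eef_rot: [0.309, 0.951, 0.0, 0.0]
ft_force: [0.8, -0.4, 0.3]
width: 0.028
grip_force: 15.0
```

drive_tool(series=[[[0,0,-0.1],0],[[0,0,-0.1],0],[[0,0,0],0],[[0,0,0],0],[[0,0,0],0],[[0,0,0],0],[[0,0,0],0],[[0,0,0],0],[[0,0,0],0],[[0,0,0],0]])

```text
time: 32.35
ee_pos: [0.4187, 0.2366, -0.0136]
eef_rot: [0.309, 0.951, 0.0, -0.0]
ft_force: [-0.1, 0.1, -0.8]
width: 0.0276
grip_force: 15.0
```

drive_tool(series=[[[0,0,-0.05],0],[[0,0,0],0],[[0,0,0],0],[[0,0,0],0],[[0,0,0],0],[[0,0,0.3],0],[[0,0,1],0],[[0,0,2],0],[[0,0,2],0],[[0,0,2.2],0]], hand=0.58)

```text
time: 33.6
ee_pos: [0.4188, 0.2366, 0.0622]
eef_rot: [0.309, 0.951, 0.0, 0.0]
ft_force: [-1.0, 1.2, -0.1]
width: 0.0362
grip_force: 0.0
```

drive_tool(series=[[[0.5,-1.86,0],-1.96],[[0.5,-1.86,0],-1.96],[[0.5,-1.86,0],-1.96],[[0.5,-1.86,0],-1.96],[[0.5,-1.86,0],-1.96],[[0,0,0],0],[[0,0,-1.2],0],[[0,0,-1.5],0],[[0,0,-1.5],0],[[0,0,-1.5],0]], hand=0.5)

```text
time: 34.85
ee_pos: [0.4432, 0.1437, 0.0024]
eef_rot: [0.389, 0.921, -0.0, -0.0]
ft_force: [0.2, 0.1, -0.9]
width: 0.0436
grip_force: 0.0
```

drive_tool(series=[[[0,0,-1],0],[[0,0,-0.7],0],[[0,0,-0.6],0],[[0,0,-0.4],0],[[0,0,-0.2],0],[[0,0,0],0],[[0,0,0],0],[[0,0,0],0],[[0,0,0],0],[[0,0,0],0]])

```text
time: 36.1
ee_pos: [0.4437, 0.1436, -0.0251]
eef_rot: [0.389, 0.921, 0.0, 0.0]
ft_force: [-0.3, 0.5, -0.6]
width: 0.0435
grip_force: 0.0
```

drive_tool(series=[[[0,0,0],0],[[0,0,0],0],[[0,0,0],0],[[0,0,0],0],[[0,0,0],0],[[0,0,0],0],[[0,0,0.3],0],[[0,0,1],0],[[0,0,3],0],[[0,0,3],0]], hand=0.85, newtons=15)

```text
time: 37.35
ee_pos: [0.4437, 0.1435, 0.0493]
eef_rot: [0.389, 0.921, 0.0, 0.0]
ft_force: [0.8, 0.6, -0.1]
width: 0.0277
grip_force: 15.0
```

drive_tool(series=[[[-0.5,1.86,0],1.96],[[-0.5,1.86,0],1.96],[[-0.5,1.86,0],1.96],[[-0.5,1.85,0],1.96],[[-0.48,1.85,0],1.96],[[0,0,-0.5],0],[[0,0,-0.5],0],[[0,0,0],0],[[0,0,0],0],[[0,0,0],0]])

```text
time: 38.6
ee_pos: [0.4191, 0.2362, 0.038]
eef_rot: [0.309, 0.951, 0.0, 0.0]
ft_force: [0.3, 0.0, 0.4]
width: 0.0277
grip_force: 15.0
```

```bash
python3 lc.py 2 1 -0.0251
```

```text
[0.4189 0.2364 0.038 ] closing 54.0 0.027676325043653124 bottom z 0.0631
profile 274 [137. 137. 137. 138. 137. 137. 137. 138. 141. 148. 153. 152. 144. 134.
 128. 128. 129. 128. 128. 128. 128. 130. 138. 147. 154. 157. 159. 158.
 150. 142. 140. 139. 139. 139. 139. 139.]
exp u ends [np.float64(283.18), np.float64(301.71)]
```

drive_tool(series=[[[-0.04,0.03,-0.8],0],[[0,0,-0.8],0],[[0,0,-0.7],0],[[0,0,-0.7],0],[[0,0,-0.6],0],[[0,0,-0.5],0],[[0,0,-0.2],0],[[0,0,-0.1],0],[[0,0,-0.1],0],[[0,0,0],0]])

```text
time: 40.05
ee_pos: [0.4185, 0.2367, -0.0071]
eef_rot: [0.309, 0.951, 0.0, 0.0]
ft_force: [0.0, -0.1, 0.7]
width: 0.0277
grip_force: 15.0
```

drive_tool(series=[[[0,0,0],0],[[0,0,0],0],[[0,0,0],0],[[0,0,0],0],[[0,0,0],0],[[0,0,0.3],0],[[0,0,1],0],[[0,0,2],0],[[0,0,2],0],[[0,0,1.5],0]], hand=0.58)

```text
time: 41.3
ee_pos: [0.4188, 0.2369, 0.0624]
eef_rot: [0.309, 0.951, 0.001, 0.0]
ft_force: [0.3, 0.4, -0.2]
width: 0.0363
grip_force: 0.0
```

drive_tool(series=[[[1.28,-0.68,0],-1.1],[[1.28,-0.68,0],-1.1],[[1.28,-0.68,0],-1.1],[[1.28,-0.68,0],-1.1],[[1.28,-0.68,0],-1.1],[[0,0,0],0],[[0,0,-1.2],0],[[0,0,-1.5],0],[[0,0,-1.5],0],[[0,0,-1.5],0]], hand=0.5)

```text
time: 42.55
ee_pos: [0.482, 0.2027, 0.0025]
eef_rot: [0.354, 0.935, -0.0, -0.0]
ft_force: [0.6, -0.5, -0.2]
width: 0.0435
grip_force: 0.0
```

drive_tool(series=[[[0,0,-1],0],[[0,0,-0.7],0],[[0,0,-0.6],0],[[0,0,-0.4],0],[[0,0,-0.2],0],[[0,0,0],0],[[0,0,0],0],[[0,0,0],0],[[0,0,0],0],[[0,0,0],0]])

```text
time: 43.8
ee_pos: [0.4825, 0.2027, -0.0251]
eef_rot: [0.354, 0.935, 0.0, 0.0]
ft_force: [0.6, 0.0, -0.7]
width: 0.0433
grip_force: 0.0
```

drive_tool(series=[[[0,0,0],0],[[0,0,0],0],[[0,0,0],0],[[0,0,0],0],[[0,0,0],0],[[0,0,0],0],[[0,0,0.3],0],[[0,0,1],0],[[0,0,3],0],[[0,0,3],0]], hand=0.85, newtons=15)

```text
time: 45.05
ee_pos: [0.4825, 0.2026, 0.0493]
eef_rot: [0.354, 0.935, 0.0, 0.0]
ft_force: [1.1, 0.9, -0.4]
width: 0.0275
grip_force: 15.0
```

drive_tool(series=[[[-1.27,0.67,0],1.1],[[-1.27,0.67,0],1.1],[[-1.27,0.67,0],1.1],[[-1.27,0.67,0],1.1],[[-1.26,0.67,0],1.1],[[0,0,-0.5],0],[[0,0,-0.5],0],[[0,0,0],0],[[0,0,0],0],[[0,0,0],0]])

```text
time: 46.3
ee_pos: [0.4193, 0.2361, 0.038]
eef_rot: [0.309, 0.951, 0.0, 0.0]
ft_force: [-0.5, 0.6, -0.7]
width: 0.0276
grip_force: 15.0
```

```bash
python3 lc.py 1 -1 -0.0251
```

```text
[0.4191 0.2362 0.0379] closing 54.0 0.027688095209343483 bottom z 0.063
profile 274 [-128. -128. -128. -128. -128. -128. -128. -127. -124. -119. -116. -116.
 -121. -126. -128. -128. -128. -128. -128. -128. -128. -127. -123. -118.
 -115. -114. -112. -114. -120. -125. -127. -127. -127. -127. -126. -127.]
exp u ends [np.float64(283.07), np.float64(301.59)]
```

drive_tool(series=[[[-0.04,0.04,-0.7],0],[[0,0,-0.7],0],[[0,0,-0.7],0],[[0,0,-0.6],0],[[0,0,-0.5],0],[[0,0,-0.3],0],[[0,0,-0.2],0],[[0,0,-0.1],0],[[0,0,-0.05],0],[[0,0,0],0]])

```text
time: 47.75
ee_pos: [0.4187, 0.2366, -0.0005]
eef_rot: [0.309, 0.951, 0.0, 0.0]
ft_force: [-0.2, 0.2, 0.3]
width: 0.0275
grip_force: 15.0
```

drive_tool(series=[[[0,0,0],0],[[0,0,0],0],[[0,0,0],0],[[0,0,0],0],[[0,0,0],0],[[0,0,0.3],0],[[0,0,1],0],[[0,0,2],0],[[0,0,2],0],[[0,0,1],0]], hand=0.58)

```text
time: 49.0
ee_pos: [0.4193, 0.237, 0.064]
eef_rot: [0.309, 0.951, 0.001, 0.001]
ft_force: [0.0, 0.4, -0.3]
width: 0.0365
grip_force: 0.0
```

Four cassettes are in. Now the weight, gripped by the fin.

drive_tool(series=[[[2,-1.15,0],1.1],[[2,-1.15,0],1.1],[[2,-1.15,0],1.1],[[2,-1.15,0],1.1],[[2,-1.15,0],1.1],[[2.13,-1.16,0],1],[[0,0,0],0],[[0,0,-1],0],[[0,0,-1],0],[[0,0,-1],0]], hand=0.54)

```text
time: 50.25
ee_pos: [0.5392, 0.1679, 0.0314]
eef_rot: [0.254, 0.967, -0.0, -0.0]
ft_force: [-0.5, -0.0, -0.6]
width: 0.0403
grip_force: 0.0
```

drive_tool(series=[[[0,0,-1],0],[[0,0,-1],0],[[0,0,-1],0],[[0,0,-0.8],0],[[0,0,-0.5],0],[[0,0,-0.2],0],[[0,0,0],0],[[0,0,0],0],[[0,0,0],0],[[0,0,0],0]])

```text
time: 51.5
ee_pos: [0.5401, 0.1675, -0.0125]
eef_rot: [0.255, 0.967, 0.0, 0.0]
ft_force: [-0.7, -0.2, 0.3]
width: 0.0399
grip_force: 0.0
```

drive_tool(series=[[[0,0,0],0],[[0,0,0],0],[[0,0,0],0],[[0,0,0],0],[[0,0,0],0],[[0,0,0],0],[[0,0,0],0],[[0,0,0],0],[[0,0,0],0],[[0,0,0.2],0]], hand=0.97, newtons=30)

```text
time: 52.75
ee_pos: [0.5395, 0.1671, -0.0109]
eef_rot: [0.255, 0.967, -0.0, -0.0]
ft_force: [0.0, -0.5, -1.3]
width: 0.0114
grip_force: 30.0
```

drive_tool(series=[[[0,0,0.8],0],[[0,0,2],0],[[0,0,2.5],0],[[0,0,2],0],[[-2,1.15,0],-1.1],[[-2,1.15,0],-1.1],[[-2,1.15,0],-1.1],[[-2,1.15,0],-1.1],[[-2,1.15,0],-1.1],[[-2.13,1.16,0],-1]])

```text
time: 54.0
ee_pos: [0.4181, 0.2367, 0.0629]
eef_rot: [0.309, 0.951, 0.0, 0.0]
ft_force: [0.1, -0.3, -1.6]
width: 0.0116
grip_force: 30.0
```

drive_tool(series=[[[0,0,0],0],[[0,0,0],0],[[0,0,0],0],[[0,0,0],0],[[0,0,0],0],[[0,0,0],0],[[0,0,0],0],[[0,0,0],0],[[0,0,0],0],[[0,0,0],0]])

```text
time: 55.25
ee_pos: [0.4187, 0.2366, 0.0624]
eef_rot: [0.309, 0.951, 0.0, 0.0]
ft_force: [0.5, -0.2, -1.5]
width: 0.0115
grip_force: 30.0
```

```bash
cat > w.py <<'E'
from h import *
d=avg('scene',4); s=r.read_state(); ee=np.array(s['ee_pos']); print(ee.round(4),s['eef_rot'],s['width'],s['grip_force'])
th=np.radians(144); L=np.array([np.cos(th),np.sin(th)]); W=np.array([L[1],-L[0]]); zb=ee[2]+.0125
b=cv2.resize(d['color'][170:235,262:327],(585,585),interpolation=cv2.INTER_CUBIC)
for l in(-.019,.019):
  for w,h in((.013,0),(.013,.008)):
    q=proj(d,[*(ee[:2]+L*l+W*w),zb+h]); print(l,h,q.round(2)); cv2.circle(b,tuple(int(x) for x in((q+.5-[262,170])*9)),3,(255,255,0),1)
cv2.imwrite('pics/c9.png',b[:,:,::-1])
E
python3 w.py
```

```text
[0.4187 0.2366 0.0624] [ 3.09007706e-01  9.51059533e-01  5.40840973e-05 -3.58032353e-06] 0.011313915826617957 29.99766916036606
-0.019 0 [282.9  194.43]
-0.019 0.008 [282.95 191.11]
0.019 0 [300.81 196.  ]
0.019 0.008 [300.95 192.66]
```

View pics/c9.png

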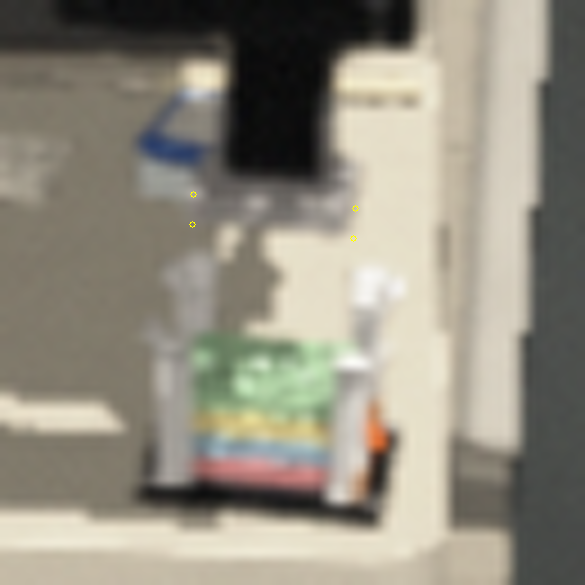

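The stack shows pink, blue, yellow and green, level between the guides (crop (195–335, 335–485)). The weight hangs level above it, with its right end at u≈357 against 354 expected. Shift a little and lower.

drive_tool(series=[[[0.07,-0.05,-0.7],0],[[0,0,-0.7],0],[[0,0,-0.7],0],[[0,0,-0.6],0],[[0,0,-0.5],0],[[0,0,-0.3],0],[[0,0,0],0],[[0,0,0],0],[[0,0,0],0],[[0,0,0],0]])

```text
time: 56.7
ee_pos: [0.4195, 0.2362, 0.0275]
eef_rot: [0.309, 0.951, 0.0, 0.0]
ft_force: [-0.3, 0.4, -2.2]
width: 0.0122
grip_force: 30.0
```

drive_tool(series=[[[0,0,-0.2],0],[[0,0,-0.2],0],[[0,0,-0.2],0],[[0,0,-0.1],0],[[0,0,-0.1],0],[[0,0,0],0],[[0,0,0],0],[[0,0,0],0],[[0,0,0],0],[[0,0,0],0]])

```text
time: 57.95
ee_pos: [0.4194, 0.2361, 0.0194]
eef_rot: [0.309, 0.951, 0.0, -0.0]
ft_force: [-0.1, -0.9, -1.5]
width: 0.0116
grip_force: 30.0
```

drive_tool(series=[[[0,0,-0.1],0],[[0,0,-0.05],0],[[0,0,0],0],[[0,0,0],0],[[0,0,0],0],[[0,0,0],0],[[0,0,0],0],[[0,0,0],0],[[0,0,0],0],[[0,0,0],0]])

```text
time: 59.2
ee_pos: [0.4194, 0.2361, 0.0179]
eef_rot: [0.309, 0.951, 0.0, 0.0]
ft_force: [-1.8, -0.2, 2.1]
width: 0.012
grip_force: 30.0
```

Contact (z force went from −1.5 to +2.1 N). Release and withdraw.

drive_tool(series=[[[0,0,0],0],[[0,0,0],0],[[0,0,0],0],[[0,0,0],0],[[0,0,0],0],[[0,0,0],0],[[0,0,0.5],0],[[0,0,1],0],[[0,0,2],0],[[0,0,3],0]], hand=0.72)

```text
time: 60.45
ee_pos: [0.4191, 0.2358, 0.0838]
eef_rot: [0.309, 0.951, -0.0, -0.0]
ft_force: [-0.1, 0.5, -0.4]
width: 0.024
grip_force: 0.0
```

drive_tool(series=[[[0,0,3],0],[[0,0,3],0],[[0,0,3],0],[[-1.5,4,0],0],[[-1.5,4,0],0],[[-1.5,4,0],0],[[-1.5,4,0],0],[[-1.5,4,0],0],[[-1.5,4,0],0],[[-1.5,4,0],0]])

```text
time: 61.7
ee_pos: [0.3139, 0.5173, 0.1738]
eef_rot: [0.309, 0.951, 0.0, 0.0]
ft_force: [-0.1, -0.6, -0.1]
width: 0.024
grip_force: 0.0
```

Run:
```python
from h import *
d=avg('scene',4); c=avg('top',4); s=r.read_state(); print(s['time'],s['ee_pos'],s['width'])
a=cv2.resize(c['color'][180:230,198:248],(400,400),interpolation=cv2.INTER_CUBIC);b=cv2.resize(d['color'][185:235,265:315],(400,400),interpolation=cv2.INTER_CUBIC)
cv2.imwrite('pics/c10.png',np.hstack([a,b])[:,:,::-1])
```

```text
62.1 [0.31532069 0.51516703 0.17334647] 0.02430370075456618
```

View pics/c10.png

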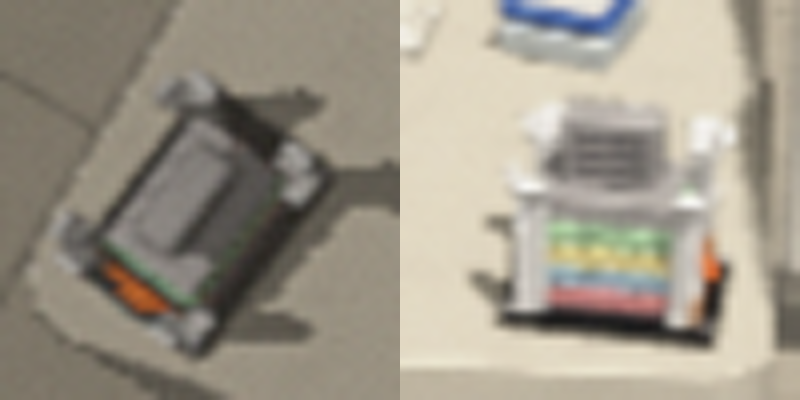

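The picture shows the stack in order, level between the guides, with the weight flat on the green cassette (top view (185,200), scene view (610,165)). The arm is clear, so I'm handing in.

```bash
python3 -c "
from bench import r
print(r.close_job())"
```

```text
the job is handed in; nothing more can be done
None
```

The magazine is loaded pink, blue, yellow, green with the follower weight flat on top; the last camera views show it level between the guides, the job is handed in at about 62 s of 99 s, and no pass/fail result came back.

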